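# Re-zero a ratchet test clamp, click it on four and hold

### The job

Press the clamp's release plunger right down to its stop and keep it down until the lever has sprung all the way home, then let the plunger come up. Now pull the lever forward by its knob exactly four clicks from home, never reaching a fifth, and finish while still holding the lever there yourself, a few millimetres past the fourth click so that your hand and not the ratchet takes the spring. Leave the other things on the bench where they are.

Things in the scene. Friction and masses are not known exactly. Their poses are not given: they have to be found in the camera images.
- clamp: Ratchet test clamp fixed to the bench: aluminium base plate 210 x 165 x 12 mm with pivot post, steel lever, plunger and a white power module in a black nest (52 mm high). Origin on the lever's pivot axis at bench level, z up. In its frame the plate spans x -70..140, y -105..60 mm; plunger on the -y side, lever arm on the +y side, module at +x. Its -x side faces the robot, within 20 degrees.
- lever (a joint): Turn of the lever, rad: 0 = home stop, grows counter-clockwise from above (knob moves to the clamp's -x, towards the robot); end stop 1.2. Five ratchet teeth, one every 0.2 rad: the pull needed rises over the 0.1 rad before 0.2, 0.4, .. 1.0 and drops off (the click) within 0.04 past each. Starts on tooth 1 to 3. Turns back past a tooth only while the plunger is down.
- lever_pivot (a point): Top of the lever's pivot, 82 mm above the bench. A spring turns the lever home: 2.5 N at the knob at home, 4.3 N at 0.85 rad; a tooth adds 3 to 4 N, then the pull drops by 5 N or more. Let go after click n, the lever falls back onto the tooth at about 0.2 n + 0.04 rad (fourth: 0.84). Held a few mm past the fourth click, off the tooth, is 0.86 to 0.99 rad; 0.01 rad is 1.2 mm at the knob.
- lever_knob (a point): Centre of the top of the lever's upright round black knob: 22 mm in diameter, 40 mm tall, top 112 mm above the bench, standing on the flat arm (18 mm wide, its top 72 mm above the bench), 120 mm from the pivot axis. With the lever home it is at x +58, y +105 mm in the clamp's frame; it moves level on a circle about the pivot and may turn in the fingers.
- plunger (a joint): How far the release plunger is pressed down, m: 0 = up, 0.010 = on its stop. Its spring takes 8 N to start and 13 N at the stop, plus up to 3 N of rubbing. Past about 0.005 it frees the lever, which swings home in under a second. Let go, it springs up again. It also dips 3 to 4 mm and pops up with each click of the lever.
- plunger_top (a point): Centre of the top of the release plunger's head: a black mushroom head 32 mm in diameter (flat top about 26 mm) on a vertical steel stem, top 102 mm above the bench when up; in the clamp's frame at x 0, y -82 mm. Press straight down.
- heatsink: Bystander: loose finned aluminium heatsink 60 x 40 x 32 mm lying beside the clamp's -y side. Origin at the centre of its underside.
- screwdriver: Bystander: loose screwdriver 170 mm long lying on the bench on the clamp's robot side, about 30 mm high. Origin under its middle.
- wrench: Bystander: loose flat wrench 170 mm long lying on the bench to the robot's right.
- tester: Bystander: loose hand-held tester 150 x 85 x 45 mm, black and orange, lying to the robot's left.
- mug: Bystander: white mug, 90 mm tall, to the robot's left.
- spray: Bystander: grey spray can 52 mm in diameter, 150 mm tall, at the far left.

How it is judged:
By the outcome, as a careful person would: the job done as asked, in the order asked, and still so for the second after the job is handed in, while the arm keeps its last pose, push and grip.
It also fails if it takes over 69 s, if anything falls off the work surface, if the arm or the gripper's body presses on something with over 40 N, if the wrist force passes 120 N, or if a joint passes its speed limit or range.

### The arm

A 6-joint arm with a two-finger parallel gripper is mounted at the origin on the work surface. World frame = base frame: x ahead of the robot, y to its left, z up, the work surface at z = 0. Lengths are in m, angles in rad, forces in N, time in s.
With the tool pointing down it reaches from about 0.25 to 0.725 m from the base axis. Payload 4 kg.
Tool frame: the origin (TCP) lies midway between the tips of the shut fingers; the grasp point (between the pads) lies 19 mm behind it; z points along the fingers, y is the line along which they close (so a half turn about z gives the same grasp; the last joint's range is limited). The gripper opens to 85 mm and grips with 20 to 120 N. Pads are 22 mm wide; open, the fingers measure 114 mm over their backs; the gripper's body (76 mm by 85 mm) begins 54 mm behind the grasp point. The pads swing forward as they close: fully open they stand 13 mm farther back than shut.
Start: joints at [-1.157, 0.241, 0.005, 1.335, 0, 1.571], TCP at [0.201, -0.458, 0.231] pointing down, gripper open.
Joint ranges: [-2.72, 2.72], [-1.05, 1.87], [-1.09, 1.28], [-1.99, 2.15], [-1.42, 1.44], [-3.14, 3.14]. Speed limits (rad/s): [2.79, 2.79, 3.14, 3.14, 3.14, 3.14].

### API

Orientations are given as a unit quaternion [x, y, z, w].
In Python, from workcell import bot gives the robot as it stands. The module is installed in compiled form; this text tells all that it offers.
- The arm moves only by the tool jog_arm, never from a script. Its argument "deltas" is a list of rows, each an object with "fingers": the opening, from 0 (shut) to 1 (fully open); "delta_pos": the shift along the tool's x, y, z normalised to -1 to 1, where 1 is 300 mm, a list of three; "yaw": the turn about the tool's z normalised to -1 to 1, where 1 is pi/4 rad. A call has 1 to 12 rows; each row is the pose to reach, as a shift and turn from the pose commanded when the call began, along the tool's axes at that moment; what a row does not reach only later rows make up. A row lasts 1/10 s, in which the tool goes at most 50 mm and 8.59 degrees, less where a joint would pass 70% of its speed; a pose out of reach is approached as far as the arm can. A call with a number of a shift or a turn outside -1 to 1 is refused whole. A call with a gripper value outside its range is refused whole. The fingers move at their own pace and stop on an object; the grip force is fixed at half the most. Time passes only in rows, so rows that repeat a pose let the fingers close. It gives the time, the measured TCP pose, the force, the opening and the grip force at its end, in the units of the state.
- bot.get_obs(): the state, without advancing time (a new reading comes with each control period).
- bot.camera(name): name is "scene" or "top"; returns a dict with "image" (400x640x3 uint8, red, green, blue), "range_z" (400x640 float32, m along the optical axis (not along the pixel's ray), 0 where there is no reading), "fx", "fy", "cx", "cy" (pixels), "distortion" ([k1, k2, p1, p2, k3] as OpenCV has them; the pictures are not rectified), "rvec" (rotation vector, rad) and "tvec" (3), from world to camera coordinates, as OpenCV has them. Camera axes: x right, y down, z forward; pixel columns grow to the right and rows downward; lengths in m; the calibration is good to about 2 mm. A picture is of the moment at which its call begins.
- bot.job_done(): hands the job in; it is judged then, once.
The state is a dict: "clock": time; "joint_pos": joint angles; "joint_vel": joint speeds; "tau": joint torques, N m; "eef_pos": TCP position; "tool_rot": TCP orientation; "ft_force": force on the tool from outside, world axes, zero at the start; "ft_torque": the same for the moment, N m; "grip_width": finger opening in m; "grasp_force": force on a finger pad.
Only numpy, scipy, OpenCV 4.12 (cv2) and the standard library are available. Lean on these libraries where they do the work, as an engineer would, in place of code of your own. Each camera call takes 0.05 s, during which the arm holds its last target. There are 200 camera calls.

## Working session

There is one attempt and no reset: what is moved stays moved. The work goes in short steps, Python scripts to look and compute and a tool call to move; the robot and the scene stay as the last step left them, time stands still between calls to the robot, and variables do not carry over. Pictures are saved under pics/ and viewed, at most 10 in all, crops included, and the job is handed in when it is done.

Besides the shell and the picture viewer there is one more tool, called after "Request:" as name(argument=value, ...), one argument or row to a line, values as JSON. jog_arm: Moves the arm, as the interface text tells. Scaled input: -1 to 1 covers 300 mm each way for a shift and pi/4 rad each way for a turn. Its arguments: {"type":"object","properties":{"deltas":{"type":"array","items":{"type":"object","properties":{"fingers":{"type":"number"},"delta_pos":{"type":"array","items":{"type":"number"}},"yaw":{"type":"number"}}}}},"required":["deltas"]}

```bash
mkdir -p pics
cat > h.py <<'E'
import numpy as np, cv2
from workcell import bot
def snap(name, f):
    c=bot.camera(name); cv2.imwrite(f'pics/{f}.png',c['image'][:,:,::-1]); np.savez(f'pics/{f}.npz',**c); return c
def world(c):
    K=np.array([[c['fx'],0,c['cx']],[0,c['fy'],c['cy']],[0,0,1.]])
    v,u=np.mgrid[0:400,0:640]
    p=cv2.undistortPoints(np.stack([u.ravel(),v.ravel()],1).astype(np.float64)[:,None],K,np.array(c['distortion'],float))[:,0]
    z=c['range_z'].ravel().astype(float)
    P=np.c_[p*z[:,None],z]; R=cv2.Rodrigues(np.array(c['rvec'],float))[0]
    W=(P-np.array(c['tvec'],float).ravel())@R
    W[z==0]=np.nan
    return W.reshape(400,640,3)
E
python3 - <<'E'
from h import *
snap('top','t0'); snap('scene','s0')
o=bot.get_obs(); print({k:np.round(v,3) for k,v in o.items()})
E
```

```text
{'clock': np.float64(0.1), 'joint_pos': array([-1.157,  0.241,  0.004,  1.335,  0.   ,  1.571]), 'joint_vel': array([ 0.001, -0.003,  0.003, -0.002,  0.001, -0.001]), 'tau': array([-0.0000e+00, -3.7314e+01,  2.5301e+01,  1.1000e-02, -0.0000e+00,
       -0.0000e+00]), 'eef_pos': array([ 0.201, -0.457,  0.231]), 'tool_rot': array([ 0.979,  0.205, -0.   , -0.001]), 'ft_force': array([ 0.141, -0.143, -0.393]), 'ft_torque': array([0.04 , 0.023, 0.024]), 'grasp_force': np.float64(0.0), 'grip_width': np.float64(0.085)}
```

View pics/t0.png

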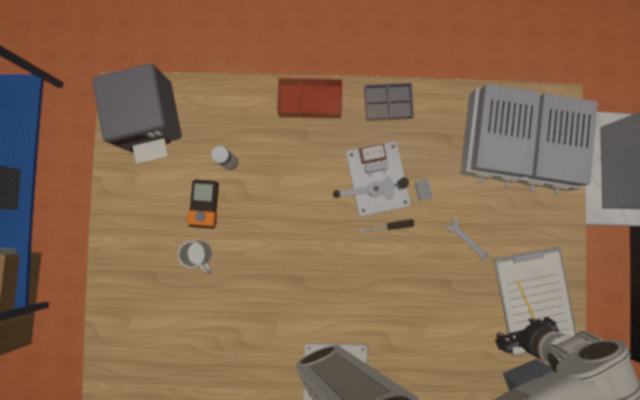

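View pics/s0.png

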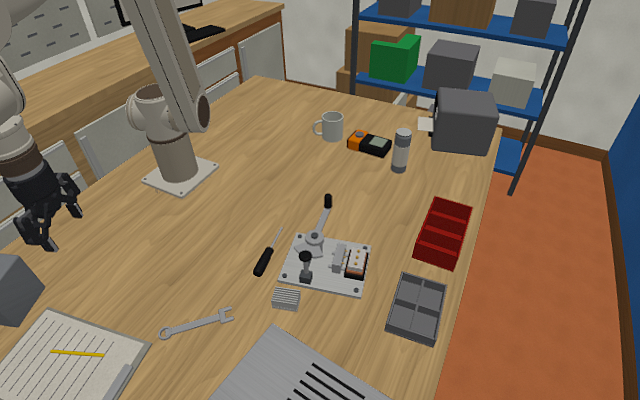

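The top view shows the clamp pivot at about (376,188), the knob at (336,194) and the plunger at (403,183). The scene view shows the plunger at (305,257), the knob at (328,200) and the pivot at (314,238).

Run:
```python
from h import *
for f,pts in (('t0',dict(knob=(336,194),piv=(376,188),pl=(403,183))),('s0',dict(knob=(328,200),piv=(314,238),pl=(305,257)))):
    c=np.load(f'pics/{f}.npz'); W=world(c)
    for k,(u,v) in pts.items():
        w=W[v-14:v+15,u-14:u+15].reshape(-1,3)
        zt=dict(knob=.112,piv=.082,pl=.102)[k]
        m=abs(w[:,2]-zt)<.008
        print(f,k,W[v,u].round(4),m.sum(),np.median(w[m],0).round(4),((w[m].max(0)+w[m].min(0))/2).round(4),np.ptp(w[m],axis=0).round(4))
    im=cv2.resize(c['image'][130:230,310:450] if f=='t0' else c['image'][180:310,230:390],None,fx=5,fy=5,interpolation=2)
    cv2.imwrite(f'pics/{f}c.png',im[:600,:800,::-1])
```

```text
t0 knob [0.5524 0.0122 0.1105] 42 [0.5551 0.0095 0.1112] [0.5542 0.0093 0.1112] [0.0203 0.0177 0.0138]
t0 piv [ 0.5756 -0.1071  0.0843] 126 [ 0.5727 -0.1055  0.0768] [ 0.5709 -0.1086  0.0803] [0.0527 0.0844 0.0126]
t0 pl [ 0.5906 -0.1845  0.1016] 90 [ 0.5933 -0.1845  0.1015] [ 0.5924 -0.185   0.1013] [0.028  0.0301 0.0132]
s0 knob [0.5615 0.0019 0.1042] 42 [0.5597 0.0068 0.1107] [0.5583 0.0086 0.109 ] [0.0186 0.0187 0.0096]
s0 piv [ 0.5796 -0.1142  0.0784] 234 [ 0.5773 -0.1079  0.0779] [ 0.577  -0.0975  0.0798] [0.0476 0.0675 0.0114]
s0 pl [ 0.5987 -0.1935  0.1025] 130 [ 0.5967 -0.1895  0.1027] [ 0.5953 -0.1874  0.1006] [0.0295 0.0296 0.0097]
```

View pics/t0c.png

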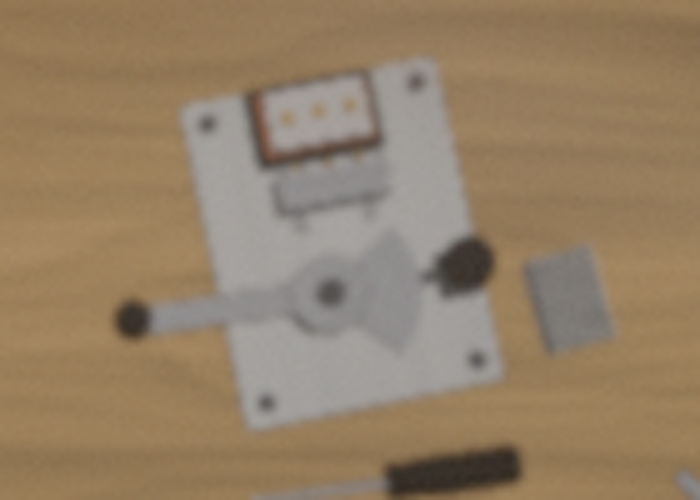

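```bash
cat >> h.py <<'E'
def rel(*targets):
    """world targets (x,y,z,phi_deg of tool x) -> normalised deltas from the measured pose"""
    from scipy.spatial.transform import Rotation as Ro
    o=bot.get_obs(); R=Ro.from_quat(o['tool_rot']); p=o['eef_pos']; M=R.as_matrix()
    phi=np.degrees(np.arctan2(M[1,0],M[0,0]))
    print('t',round(float(o['clock']),2),'tcp',p.round(4),'phi',round(phi,2),'F',o['ft_force'].round(1),'w',round(float(o['grip_width']),4),'g',round(float(o['grasp_force']),1))
    for x,y,z,a in targets:
        print((M.T@(np.array([x,y,z])-p)/.3).round(4), 'yaw',round((phi-a)/45,4))
E
python3 -c "
from h import *
rel((.594,-.1865,.14,74.5))"
```

```text
t 0.1 tcp [ 0.2008 -0.4573  0.2305] phi 23.71 F [ 0.1 -0.1 -0.4] w 0.0853 g 0.0
[ 1.5629 -0.2988  0.3023] yaw -1.1286
```

Request:
jog_arm(
  deltas=[
    {"fingers": 0,"delta_pos": [0.9,-0.17,0.1],"yaw": -0.6},
    {"fingers": 0,"delta_pos": [0.9,-0.17,0.1],"yaw": -0.6},
    {"fingers": 0,"delta_pos": [0.9,-0.17,0.1],"yaw": -0.6},
    {"fingers": 0,"delta_pos": [0.9,-0.17,0.1],"yaw": -0.6},
    {"fingers": 0,"delta_pos": [0.9,-0.17,0.1],"yaw": -0.6},
    {"fingers": 0,"delta_pos": [0.9,-0.17,0.1],"yaw": -0.6},
    {"fingers": 0,"delta_pos": [0.9,-0.17,0.1],"yaw": -0.6},
    {"fingers": 0,"delta_pos": [0.9,-0.17,0.1],"yaw": -0.6},
  ],
)

```text
clock: 0.9
eef_pos: [0.4277, -0.3019, 0.2006]
tool_rot: [0.903, 0.429, -0.001, -0.001]
ft_force: [-0.1, -0.8, 0.1]
grip_width: -0.0003
grasp_force: 0.0
```

```bash
python3 -c "
from h import *
rel((.594,-.1865,.125,74.5))"
```

```text
t 0.9 tcp [ 0.4277 -0.3019  0.2006] phi 50.8 F [-0.1 -0.8  0.1] w -0.0003 g 0.0
[0.6486 0.187  0.2514] yaw -0.5266
```

Request:
jog_arm(
  deltas=[
    {"fingers": 0,"delta_pos": [0.648,0.187,0.2],"yaw": -0.526},
    {"fingers": 0,"delta_pos": [0.648,0.187,0.2],"yaw": -0.526},
    {"fingers": 0,"delta_pos": [0.648,0.187,0.2],"yaw": -0.526},
    {"fingers": 0,"delta_pos": [0.648,0.187,0.2],"yaw": -0.526},
    {"fingers": 0,"delta_pos": [0.648,0.187,0.25],"yaw": -0.526},
    {"fingers": 0,"delta_pos": [0.648,0.187,0.25],"yaw": -0.526},
    {"fingers": 0,"delta_pos": [0.648,0.187,0.25],"yaw": -0.526},
  ],
)

```text
clock: 1.6
eef_pos: [0.5928, -0.1888, 0.126]
tool_rot: [0.797, 0.604, -0.001, -0.001]
ft_force: [-0.6, -0.4, 1.0]
grip_width: 0.0002
grasp_force: 0.0
```

Run:
```python
from h import *
rel((.594,-.1865,.104,74.5),(.594,-.1865,.092,74.5))
t=snap('top','t1');s=snap('scene','s1')
a=cv2.resize(s['image'][150:310,220:400],None,fx=3,fy=3,interpolation=2)[:,:,::-1]
cv2.imwrite('pics/s1c.png',a)
```

```text
t 1.6 tcp [ 0.5928 -0.1888  0.126 ] phi 74.28 F [-0.6 -0.4  1. ] w 0.0002 g 0.0
[0.0086 0.002  0.0734] yaw -0.0049
[0.0086 0.0021 0.1134] yaw -0.0049
```

View pics/s1c.png

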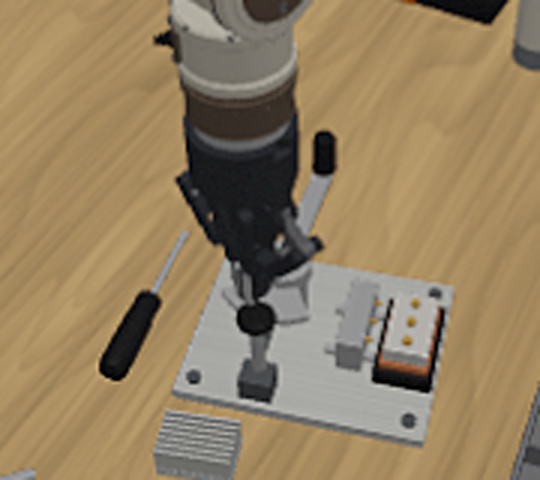

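The crop shows the closed fingertips just above the plunger head, at about (255,318). Next I press down.

Request:
jog_arm(
  deltas=[
    {"fingers": 0,"delta_pos": [0.006,0.002,0.04],"yaw": 0},
    {"fingers": 0,"delta_pos": [0.006,0.002,0.07],"yaw": 0},
    {"fingers": 0,"delta_pos": [0.006,0.002,0.08],"yaw": 0},
    {"fingers": 0,"delta_pos": [0.006,0.002,0.09],"yaw": 0},
    {"fingers": 0,"delta_pos": [0.006,0.002,0.1],"yaw": 0},
    {"fingers": 0,"delta_pos": [0.006,0.002,0.107],"yaw": 0},
    {"fingers": 0,"delta_pos": [0.006,0.002,0.112],"yaw": 0},
    {"fingers": 0,"delta_pos": [0.006,0.002,0.112],"yaw": 0},
  ],
)

```text
clock: 2.5
eef_pos: [0.5943, -0.1865, 0.0942]
tool_rot: [0.797, 0.604, -0.001, 0.0]
ft_force: [-5.3, -0.5, 9.9]
grip_width: 0.0001
grasp_force: 5.2
```

Run:
```python
from h import *
rel((.594,-.1865,.092,74.5))
```

```text
t 2.5 tcp [ 0.5943 -0.1865  0.0942] phi 74.35 F [-5.3 -0.5  9.9] w 0.0001 g 5.2
[-0.0003 -0.0011  0.0074] yaw -0.0034
```

Request:
jog_arm(
  deltas=[
    {"fingers": 0,"delta_pos": [0,0,0.004],"yaw": 0},
    {"fingers": 0,"delta_pos": [0,0,0.008],"yaw": 0},
    {"fingers": 0,"delta_pos": [0,0,0.008],"yaw": 0},
  ],
)

```text
clock: 2.8
eef_pos: [0.5944, -0.1865, 0.0922]
tool_rot: [0.797, 0.604, -0.0, 0.0]
ft_force: [-5.3, 0.0, 10.8]
grip_width: 0.0002
grasp_force: 5.7
```

Request:
jog_arm(
  deltas=[
    {"fingers": 0,"delta_pos": [0,0,0.004],"yaw": 0},
    {"fingers": 0,"delta_pos": [0,0,0.007],"yaw": 0},
    {"fingers": 0,"delta_pos": [0,0,0.007],"yaw": 0},
  ],
)

```text
clock: 3.1
eef_pos: [0.5945, -0.1866, 0.0919]
tool_rot: [0.797, 0.604, -0.0, 0.001]
ft_force: [-9.1, 1.3, 18.9]
grip_width: 0.0001
grasp_force: 9.4
```

Request:
jog_arm(
  deltas=[
    {"fingers": 0,"delta_pos": [0,0,0.004],"yaw": 0},
    {"fingers": 0,"delta_pos": [0,0,0.004],"yaw": 0},
    {"fingers": 0,"delta_pos": [0,0,0.004],"yaw": 0},
    {"fingers": 0,"delta_pos": [0,0,0.004],"yaw": 0},
    {"fingers": 0,"delta_pos": [0,0,0.004],"yaw": 0},
    {"fingers": 0,"delta_pos": [0,0,0.004],"yaw": 0},
    {"fingers": 0,"delta_pos": [0,0,0.004],"yaw": 0},
    {"fingers": 0,"delta_pos": [0,0,0.004],"yaw": 0},
  ],
)

```text
clock: 3.9
eef_pos: [0.5945, -0.1866, 0.0918]
tool_rot: [0.797, 0.604, 0.0, 0.001]
ft_force: [-11.0, 1.1, 24.2]
grip_width: 0.0
grasp_force: 11.7
```

Run:
```python
from h import *
rel((.594,-.1865,.092,74.5))
for n in('scene','top'):
    c=snap(n,n+'2'); W=world(c)
    m=(W[...,2]>.100)&(W[...,2]<.120)&(W[...,1]>-.05)&(W[...,1]<.06)&(W[...,0]>.45)&(W[...,0]<.68)
    w=W[m]; print(n,m.sum(),np.median(w,0).round(4),((w.max(0)+w.min(0))/2).round(4))
    if n=='scene': cv2.imwrite('pics/s2c.png',cv2.resize(c['image'][150:310,220:400],None,fx=3,fy=3)[:,:,::-1])
```

```text
t 3.9 tcp [ 0.5945 -0.1866  0.0918] phi 74.34 F [-11.    1.1  24.2] w 0.0 g 11.7
[-0.0002 -0.0017 -0.0006] yaw -0.0035
scene 54 [0.6104 0.0031 0.1104] [0.6104 0.0066 0.1076]
top 43 [0.6056 0.0077 0.1101] [0.6074 0.0075 0.109 ]
```

View pics/s2c.png

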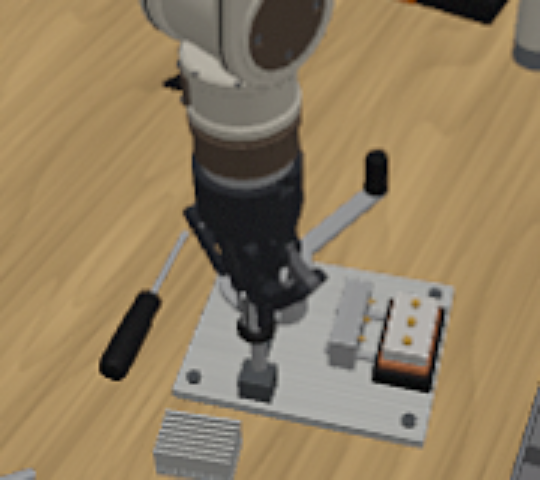

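The lever has swung home: its knob is now at about (375,172) in the crop. That matches the predicted home position.

Request:
jog_arm(
  deltas=[
    {"fingers": 0,"delta_pos": [0,0,-0.04],"yaw": 0},
    {"fingers": 0,"delta_pos": [0,0,-0.12],"yaw": 0},
    {"fingers": 0.2,"delta_pos": [0,0,-0.24],"yaw": 0},
    {"fingers": 0.7,"delta_pos": [0,0,-0.26],"yaw": 0},
    {"fingers": 0.7,"delta_pos": [0,0,-0.26],"yaw": 0},
  ],
)

```text
clock: 4.5
eef_pos: [0.5963, -0.1865, 0.1667]
tool_rot: [0.797, 0.604, 0.001, 0.002]
ft_force: [0.4, -0.3, -1.4]
grip_width: 0.0434
grasp_force: 0.0
```

Run:
```python
from h import *
rel((.608,.008,.15,74.5))
```

```text
t 4.5 tcp [ 0.5963 -0.1865  0.1667] phi 74.37 F [ 0.4 -0.3 -1.4] w 0.0434 g 0.0
[ 0.6348 -0.1374  0.0552] yaw -0.0029
```

Request:
jog_arm(
  deltas=[
    {"fingers": 0.7,"delta_pos": [0.635,-0.137,0.055],"yaw": 0},
    {"fingers": 0.7,"delta_pos": [0.635,-0.137,0.055],"yaw": 0},
    {"fingers": 0.7,"delta_pos": [0.635,-0.137,0.055],"yaw": 0},
    {"fingers": 0.7,"delta_pos": [0.635,-0.137,0.055],"yaw": 0},
    {"fingers": 0.7,"delta_pos": [0.635,-0.137,0.055],"yaw": 0},
    {"fingers": 0.7,"delta_pos": [0.635,-0.137,0.055],"yaw": 0},
    {"fingers": 0.7,"delta_pos": [0.635,-0.137,0.055],"yaw": 0},
  ],
)

```text
clock: 5.2
eef_pos: [0.6064, 0.0077, 0.1473]
tool_rot: [0.797, 0.604, -0.001, -0.0]
ft_force: [-0.3, -0.7, 0.7]
grip_width: 0.0601
grasp_force: 0.0
```

Run:
```python
from h import *
rel((.608,.008,.081,74.5))
c=snap('top','t3');W=world(c)
m=(abs(W[...,2]-.102)<.008)&(abs(W[...,0]-.594)<.03)&(abs(W[...,1]+.187)<.03)
print('plunger',m.sum(),np.median(W[m],0))
c=snap('scene','s3')
cv2.imwrite('pics/s3c.png',cv2.resize(c['image'][120:310,220:400],None,fx=3,fy=3)[:,:,::-1])
```

```text
t 5.2 tcp [0.6064 0.0077 0.1473] phi 74.34 F [-0.3 -0.7  0.7] w 0.0601 g 0.0
[0.0026 0.0054 0.2211] yaw -0.0036
plunger 89 [ 0.5933602  -0.184643    0.10051138]
```

View pics/s3c.png

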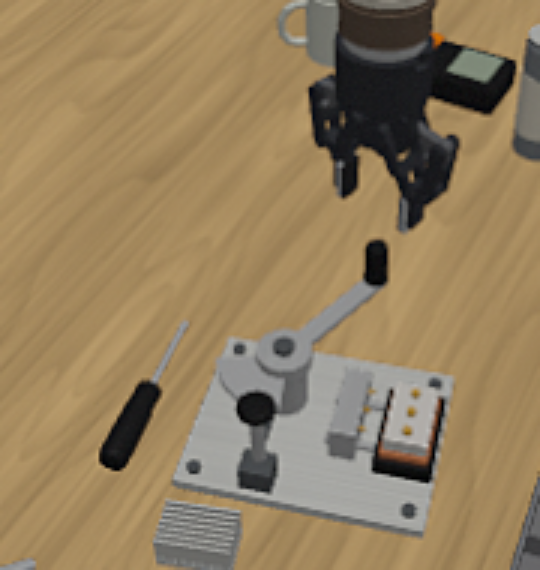

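The plunger is up again at (255,408), and the open fingers straddle the home knob at (376,262). I'll descend and grip.

Request:
jog_arm(
  deltas=[
    {"fingers": 0.7,"delta_pos": [0.003,0.004,0.1],"yaw": 0},
    {"fingers": 0.7,"delta_pos": [0.003,0.004,0.18],"yaw": 0},
    {"fingers": 0.7,"delta_pos": [0.003,0.004,0.22],"yaw": 0},
    {"fingers": 0.7,"delta_pos": [0.003,0.004,0.22],"yaw": 0},
    {"fingers": 0.35,"delta_pos": [0.003,0.004,0.22],"yaw": 0},
    {"fingers": 0.35,"delta_pos": [0.003,0.004,0.22],"yaw": 0},
    {"fingers": 0,"delta_pos": [0.003,0.004,0.22],"yaw": 0},
    {"fingers": 0,"delta_pos": [0.003,0.004,0.22],"yaw": 0},
    {"fingers": 0,"delta_pos": [0.003,0.004,0.22],"yaw": 0},
    {"fingers": 0,"delta_pos": [0.003,0.004,0.22],"yaw": 0},
  ],
)

```text
clock: 6.3
eef_pos: [0.6081, 0.0094, 0.0844]
tool_rot: [0.796, 0.605, 0.0, -0.0]
ft_force: [-4.4, -1.1, 5.2]
grip_width: 0.02
grasp_force: 58.7
```

Run:
```python
from h import *
rel()
```

```text
t 6.3 tcp [0.6081 0.0094 0.0844] phi 74.41 F [-4.4 -1.1  5.2] w 0.02 g 58.7
```

Request:
jog_arm(
  deltas=[
    {"fingers": 0,"delta_pos": [-0.0005,-0.02,-0.005],"yaw": -0.064},
    {"fingers": 0,"delta_pos": [-0.002,-0.04,-0.005],"yaw": -0.127},
    {"fingers": 0,"delta_pos": [-0.0045,-0.06,-0.005],"yaw": -0.191},
    {"fingers": 0,"delta_pos": [-0.008,-0.0795,-0.005],"yaw": -0.255},
    {"fingers": 0,"delta_pos": [-0.0124,-0.099,-0.005],"yaw": -0.318},
    {"fingers": 0,"delta_pos": [-0.018,-0.118,-0.005],"yaw": -0.382},
    {"fingers": 0,"delta_pos": [-0.018,-0.118,-0.005],"yaw": -0.382},
    {"fingers": 0,"delta_pos": [-0.018,-0.118,-0.005],"yaw": -0.382},
  ],
)

```text
clock: 7.1
eef_pos: [0.5737, 0.0139, 0.0846]
tool_rot: [0.698, 0.716, 0.001, 0.0]
ft_force: [1.7, 1.6, -1.9]
grip_width: 0.0199
grasp_force: 59.8
```

```bash
cat >> h.py <<'E'
def lev(piv=(.575,-.107)):
    rel(); o=bot.get_obs(); d=o['eef_pos'][:2]-np.array(piv); a=np.arctan2(d[1],d[0])
    F=o['ft_force'][:2]; print('theta tcp',round(a-np.radians(74.1),4),'r',round(np.hypot(*d),4),'Frad,Ftan',F@[np.cos(a),np.sin(a)],F@[-np.sin(a),np.cos(a)])
    for n in('top','scene'):
        W=world(bot.camera(n)); 
        m=(W[...,2]>.062)&(W[...,2]<.078)&(W[...,1]>-.09)&(W[...,1]<.06)&(W[...,0]>.4)&(W[...,0]<.68)
        w=W[m][:,:2]-piv; r=np.hypot(*w.T); w=w[(r>.04)&(r<.1)]
        print(n,'arm pts',len(w),'theta',round(float(np.median(np.arctan2(w[:,1],w[:,0])))-np.radians(74.1),3) if len(w) else '')
E
python3 -c "
from h import *
lev()"
```

```text
t 7.1 tcp [0.5737 0.0139 0.0846] phi 91.52 F [ 1.7  1.6 -1.9] w 0.0199 g 59.8
theta tcp 0.288 r 0.1209 Frad,Ftan 1.5499304145546533 -1.7568125792075302
top arm pts 0 theta 
scene arm pts 119 theta 0.24
```

Run:
```python
from h import *
piv=(.575,-.107)
for f in('s0','s3','scene2'):
    W=world(np.load(f'pics/{f}.npz'))
    m=(W[...,2]>.062)&(W[...,2]<.078)&(W[...,1]>-.09)&(W[...,1]<.06)&(W[...,0]>.4)&(W[...,0]<.68)
    w=W[m][:,:2]-piv; r=np.hypot(*w.T); w=w[(r>.04)&(r<.1)]
    print(f,len(w),np.median(np.arctan2(w[:,1],w[:,0]))-np.radians(74.1))
```

```text
s0 109 0.4068009502638603
s3 118 -0.05664657294922115
scene2 120 -0.0642093634787535
```

Request:
jog_arm(
  deltas=[
    {"fingers": 0,"delta_pos": [-0.0005,-0.02,0],"yaw": -0.064},
    {"fingers": 0,"delta_pos": [-0.002,-0.04,0],"yaw": -0.127},
    {"fingers": 0,"delta_pos": [-0.0045,-0.06,0],"yaw": -0.191},
    {"fingers": 0,"delta_pos": [-0.008,-0.0795,0],"yaw": -0.255},
    {"fingers": 0,"delta_pos": [-0.008,-0.0795,0],"yaw": -0.255},
    {"fingers": 0,"delta_pos": [-0.008,-0.0795,0],"yaw": -0.255},
  ],
)

```text
clock: 7.8
eef_pos: [0.5497, 0.0112, 0.0846]
tool_rot: [0.623, 0.783, 0.001, -0.0]
ft_force: [1.3, 4.7, 0.1]
grip_width: 0.0199
grasp_force: 60.1
```

```bash
python3 -c "
from h import *
lev()"
```

```text
t 7.8 tcp [0.5497 0.0112 0.0846] phi 103.0 F [1.3 4.7 0.1] w 0.0199 g 60.1
theta tcp 0.4881 r 0.1208 Frad,Ftan 4.3451771874987815 -2.2669398854606513
top arm pts 0 theta 
scene arm pts 111 theta 0.444
```

Request:
jog_arm(
  deltas=[
    {"fingers": 0,"delta_pos": [0.001,-0.02,0],"yaw": -0.064},
    {"fingers": 0,"delta_pos": [0,-0.04,0],"yaw": -0.127},
    {"fingers": 0,"delta_pos": [-0.0025,-0.06,0],"yaw": -0.191},
    {"fingers": 0,"delta_pos": [-0.006,-0.0795,0],"yaw": -0.255},
    {"fingers": 0,"delta_pos": [-0.006,-0.0795,0],"yaw": -0.255},
    {"fingers": 0,"delta_pos": [-0.006,-0.0795,0],"yaw": -0.255},
  ],
)

```text
clock: 8.5
eef_pos: [0.5269, 0.0038, 0.0845]
tool_rot: [0.542, 0.841, 0.001, 0.0]
ft_force: [-0.4, 5.4, 1.3]
grip_width: 0.0199
grasp_force: 60.2
```

```bash
python3 -c "
from h import *
lev()"
```

```text
t 8.5 tcp [0.5269 0.0038 0.0845] phi 114.42 F [-0.4  5.4  1.3] w 0.0199 g 60.2
theta tcp 0.6871 r 0.1208 Frad,Ftan 5.076870199827449 -1.788911761045558
top arm pts 0 theta 
scene arm pts 107 theta 0.654
```

Request:
jog_arm(
  deltas=[
    {"fingers": 0,"delta_pos": [0.001,-0.02,0],"yaw": -0.064},
    {"fingers": 0,"delta_pos": [0,-0.04,0],"yaw": -0.127},
    {"fingers": 0,"delta_pos": [-0.0025,-0.06,0],"yaw": -0.191},
    {"fingers": 0,"delta_pos": [-0.004,-0.07,0],"yaw": -0.223},
    {"fingers": 0,"delta_pos": [-0.006,-0.0795,0],"yaw": -0.255},
    {"fingers": 0,"delta_pos": [-0.006,-0.0795,0],"yaw": -0.255},
    {"fingers": 0,"delta_pos": [-0.006,-0.0795,0],"yaw": -0.255},
  ],
)

```text
clock: 9.3
eef_pos: [0.5058, -0.008, 0.0845]
tool_rot: [0.454, 0.891, 0.001, 0.0]
ft_force: [-0.4, 5.4, 2.9]
grip_width: 0.0197
grasp_force: 60.4
```

```bash
python3 -c "
from h import *
lev()"
```

```text
t 9.3 tcp [ 0.5058 -0.008   0.0845] phi 125.96 F [-0.4  5.4  2.9] w 0.0197 g 60.4
theta tcp 0.8878 r 0.1208 Frad,Ftan 4.644117445757264 -2.813096281705068
top arm pts 0 theta 
scene arm pts 107 theta 0.869
```

Request:
jog_arm(
  deltas=[
    {"fingers": 0,"delta_pos": [0,-0.006,0],"yaw": -0.019},
    {"fingers": 0,"delta_pos": [0,-0.012,0],"yaw": -0.038},
    {"fingers": 0,"delta_pos": [0,-0.012,0],"yaw": -0.038},
    {"fingers": 0,"delta_pos": [0,-0.012,0],"yaw": -0.038},
    {"fingers": 0,"delta_pos": [0,-0.012,0],"yaw": -0.038},
    {"fingers": 0,"delta_pos": [0,-0.012,0],"yaw": -0.038},
  ],
)

```text
clock: 10.0
eef_pos: [0.5031, -0.0099, 0.0845]
tool_rot: [0.441, 0.898, 0.001, 0.0]
ft_force: [0.5, 5.1, 3.2]
grip_width: 0.0197
grasp_force: 60.3
```

```bash
python3 -c "
from h import *
lev()
c=snap('scene','s9')
cv2.imwrite('pics/s9c.png',cv2.resize(c['image'][120:310,220:400],None,fx=3,fy=3)[:,:,::-1])"
```

```text
t 10.0 tcp [ 0.5031 -0.0099  0.0845] phi 127.67 F [0.5 5.1 3.2] w 0.0197 g 60.3
theta tcp 0.9151 r 0.1208 Frad,Ftan 3.7784302201698603 -3.4794841829534358
top arm pts 0 theta 
scene arm pts 109 theta 0.901
```

View pics/s9c.png

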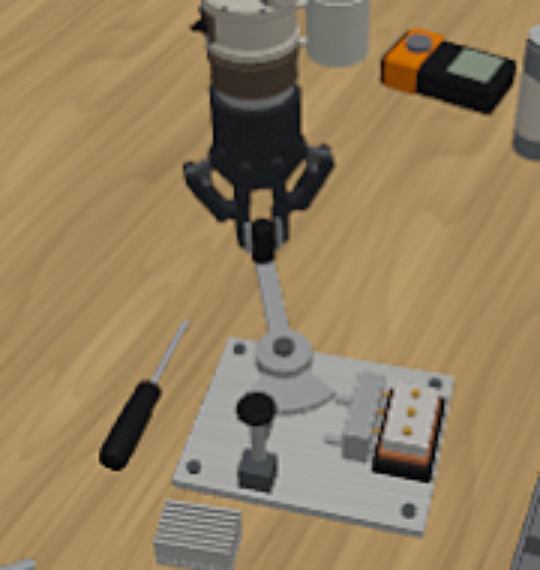

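The knob is gripped at (262,240) in the crop with the lever at about 0.915 rad. The plunger is up and the bystander objects in view haven't moved, so I'm handing in.

```bash
python3 -c "
from workcell import bot
print(bot.job_done())"
```

```text
the job is handed in; nothing more can be done
None
```

I handed the job in with the plunger pressed to its stop and let up, the lever sent home, and the arm still holding the lever at about 0.915 rad, past the fourth click and short of the fifth, at about 10 s on the clock.

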